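# Lock the drive and mesh the whisk on the egg-tasting counter

## Robot

A 6-joint arm with a two-finger parallel gripper is mounted at the origin on the work surface. World frame = base frame: x ahead of the robot, y to its left, z up, the work surface at z = 0. Lengths are in m, angles in rad, forces in N, time in s.
With the tool pointing down it reaches from about 0.35 to 0.975 m from the base axis. Payload 4.9 kg.
Tool frame: the origin (TCP) lies at the very end of the fingers, on their centre line; the grasp point (between the pads) lies 19 mm behind it; z points along the fingers, x is the direction in which the jaws open and shut, and the axes are right-handed (so a half turn about z gives the same grasp; the last joint's range is limited). The gripper opens to 85 mm and grips with 20 to 120 N. Pads are 22 mm wide; open, the fingers measure 114 mm over their backs; the gripper's body (76 mm by 85 mm) begins 54 mm behind the grasp point. The pads swing forward as they close: fully open they stand 13 mm farther back than shut.
Start: joints at [1.127, 0.053, 1.613, -0, 1.476, -0.119], TCP at [0.199, 0.592, 0.231] pointing down, gripper open.
Joint ranges: [-3.01, 3.01], [-1.01, 2.22], [0.06, 2.58], [-1.02, 4.17], [0.09, 2.62], [-3.14, 3.14]. Speed limits (rad/s): [2.57, 2.57, 3.14, 3.14, 3.14, 3.14].

## Interface

Orientations are given as a unit quaternion [w, x, y, z].
In Python, from plant import * gives the robot as it stands.
- The arm moves only by the shell command python3 -m inch 'ROWS'. ROWS is text: rows parted by semicolons, each of 7 numbers parted by spaces: the shift along the tool's x, y, z in m, then the turn, a rotation vector about the tool's x, y, z in rad, then the closure, from 0 (fully open) to 1 (shut). A call has 1 to 10 rows; each row shifts and turns the commanded pose from where the row before left it, along the tool's axes as they then stand; what a row does not reach is not made up. A row lasts 1/12 s, in which the tool goes at most 41.7 mm and 7.16 degrees, less where a joint would pass 70% of its speed; a pose out of reach is approached as far as the arm can. A call with a gripper value outside its range is refused whole. The fingers move at their own pace and stop on an object; the grip force is fixed at half the most. Time passes only in rows, so rows that do not move let the fingers close. It gives the time, the measured TCP pose, the force and the opening at its end, in the units of the state.
- state(): the state, without advancing time (a new reading comes with each control period).
- grab_frame(name): name is "scene" or "top"; returns the picture (420x560x3 uint8, blue, green, red); there is no depth.
- camera_info(name): a dict with "vertical_fov" (degrees; the focal length in pixels is half the picture's height over the tangent of half this angle, whatever the lens; pixels are square), "cx", "cy" (the principal point, pixels), "origin" and "rotation" of the camera in the world. Camera axes: x right, y down, z forward; pixel columns grow to the right and rows downward; lengths in m; the calibration is good to about 2 mm. A picture is of the moment at which its call begins. camera_info takes no time and is no camera call.
- job_done(): hands the job in, once; it reports no verdict.
The state is a dict: "time": time; "joint_pos": joint angles; "joint_vel": joint speeds; "joint_efforts": joint torques, N m; "tool_pos": TCP position; "tool_rot": TCP orientation; "contact_force": force on the tool from outside, world axes, zero at the start; "ft_torque": the same for the moment, N m; "gripper_width": opening from 0.0 (shut) to 1.0 (fully open).
Only numpy, scipy, OpenCV 4.12 (cv2) and the standard library are available. Lean on these libraries where they do the work, as an engineer would, in place of code of your own. Each camera call takes 0.05 s, during which the arm holds its last target.

## Task

First drop the loose lock pin fully down through the machine's bracket and the drive ear under it, so that the drive cannot turn. Then take the wire whisk (not the flat paddle) out of the rack, turn it until its cross-shaped stem meshes with the socket of the drive hub, push it fully home against the ejector spring until its collar sits on the hub, and finish while still holding it pressed down there with the gripper. Leave the pin in, and leave the paddle standing in its place.

Things in the scene. Friction and masses are not known exactly. Their poses are not given: they have to be found in the camera images.
- pin: Loose steel lock pin, upright in pin_rest, head on its top. Shank 9 mm diameter, 39 mm long below the head (last 3 mm: a 6 mm pilot). Head: flange 26 mm diameter, 6 mm thick; above it a round grip 22 mm diameter, up to 40 mm above the origin. Origin: centre of the head's underside; z up along the pin. About 70 g.
- pin_rest: Fixed wooden block 60 x 60 mm, 45 mm tall, with the 12 mm hole in which the pin stands. Origin: centre of its underside.
- machine: Fixed grey mixer housing 200 x 200 mm, 70 mm tall. On it the drive (disc, ear, hub), axis vertical through the origin, and on its +y side a steel lock bracket: a post 75 to 87 mm from the axis carrying a plate (28 mm wide) inward over the drive's ear. Origin: centre of the underside; z up.
- bracket_hole (a point): Centre of the top mouth of the 11 mm hole in the bracket plate, 115 mm above the table. Plate 12 mm thick; 8 mm below it lies the drive's ear. The pin is home when its head lies here. Axes as the machine's: drive axis 56 mm off along -y; the post (flush with the plate's top) 19 to 31 mm off along +y.
- ear_hole (a point): Centre of the top of the 11 mm hole in the drive's ear (10 mm thick), under the bracket hole, at most 1.5 mm out of line with it at the start. The drive turns easily (0.03 N m), so the pin's tip brings it into line. Below the ear is 15 mm of air: room for the whole pin.
- hub_mouth (a point): Centre of the top rim of the drive hub, 125 mm above the table. Hub 44 mm outside diameter; round mouth 29 mm diameter, 4 mm deep; below it the socket: two crossing slots 9.5 mm wide along this point's x and y axes (same every quarter turn), ending at the 29 mm diameter. z: drive axis, up. Turns with the drive; once pinned only about 2 degrees of play.
- ejector (a joint): Spring button (8 mm diameter) in the bottom of the hub's socket; value in m pressed down: 0 at rest, its top then 20 mm below the hub's rim; about 0.008 with the whisk home. It pushes back with about 4 N at first touch and 10 N at home: the whisk pops up 8 mm if not held down.
- whisk: Wire whisk in a rack hole. Origin: centre of the underside of its collar (42 mm diameter, 8 mm thick), which sits on the hub's rim when home; z up. Below: stem 28 mm long, fins along x and y, 26 mm across, 7.5 mm thick (last 4 mm: 21 by 5.5). Above: 14 mm column, wire loops 73 mm across up to 96 mm; black grip block 36 mm along x, 24 mm along y, 105 to 145 mm up. About 180 g.
- paddle: The tool in the rack's other hole, not wanted: stem, collar, grip block, origin and axes as the whisk's, but a flat steel blade 62 mm wide (x), 4 mm thick and 66 mm tall in place of wires.
- rack: Fixed white block 210 mm (x) by 95 mm (y), 50 mm tall, with two 32 mm through holes 55 mm either side of its centre along x; whisk and paddle stand in them with their collars on its top, either way round. Origin: centre of its underside.

How it is judged:
By the outcome, as a careful person would: the job done as asked, in the order asked, and still so for the second after the job is handed in, while the arm keeps its last pose, push and grip.
It also fails if it takes over 72 s, if anything falls off the work surface, if the arm or the gripper's body presses on something with over 40 N, if the wrist force passes 120 N, or if a joint passes its speed limit or range.

## Working session

There is one attempt and no reset: what is moved stays moved. The work goes in short steps, Python scripts to look and compute and a shell command to move; the robot and the scene stay as the last step left them, time stands still between calls to the robot, and variables do not carry over. Pictures are saved under pics/ and viewed, and the job is handed in when it is done.

```bash
ls; mkdir -p pics
python3 - <<'E'
from plant import *
import cv2
print(state())
for n in("scene","top"):
    print(camera_info(n)); cv2.imwrite(f"pics/{n}0.png",grab_frame(n))
E
```

```text
pics
{'time': 0.0, 'joint_pos': array([ 1.12700223e+00,  5.33667284e-02,  1.61426198e+00, -1.09820823e-05,
        1.47599655e+00, -1.18976773e-01]), 'joint_vel': array([ 0.000689  ,  0.00073097,  0.0007354 ,  0.00107307, -0.00188083,
        0.00156727]), 'joint_efforts': array([-1.40383530e-03, -3.93688309e+01, -3.70173776e+01, -2.45503761e-04,
        7.10455875e-03, -5.10372288e-06]), 'tool_pos': array([0.19918532, 0.59176824, 0.23007602]), 'tool_rot': array([ 4.95602395e-04,  8.12137091e-01,  5.83465777e-01, -8.87287056e-04]), 'contact_force': array([ 0.42332125,  0.31616785, -0.74276206]), 'ft_torque': array([-0.04026589, -0.03015379, -0.02869562]), 'gripper_width': 1.0017053415377293}
{'vertical_fov': 43.615516173739465, 'cx': 285.96679825641803, 'cy': 209.55491822376143, 'origin': array([ 1.04179011, -0.22195236,  0.96363378]), 'rotation': array([-0.2385631 ,  0.80235339,  0.52145356, -0.16553813])}
{'vertical_fov': 44.1902738237467, 'cx': 282.3154651531678, 'cy': 214.00077363290262, 'origin': array([0.41331122, 0.01233011, 1.16100887]), 'rotation': array([-0.0444482 ,  0.70933363, -0.70271478,  0.03258982])}
```

View pics/scene0.png

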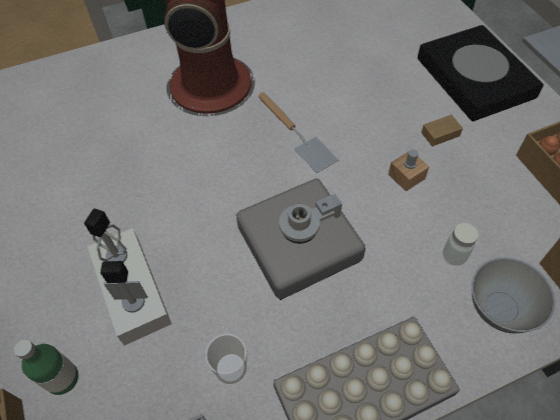

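View pics/top0.png

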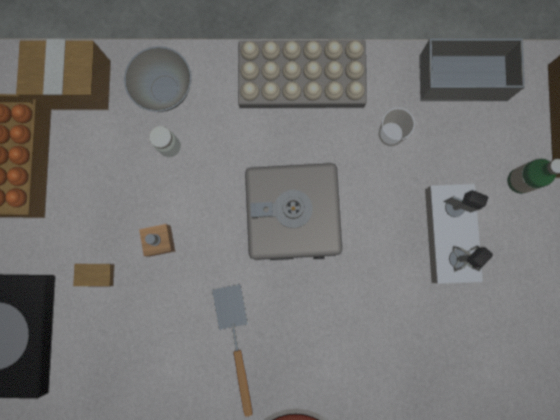

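```bash
cat > h.py <<'E'
from plant import *
import cv2, numpy as np
from scipy.spatial.transform import Rotation as R
from scipy.optimize import least_squares
def cam(n):
    c=camera_info(n); q=c['rotation']; Rm=R.from_quat([q[1],q[2],q[3],q[0]]).as_matrix()
    f=210/np.tan(np.radians(c['vertical_fov']/2)); return c,Rm,f
def ray(n,u,v):
    c,Rm,f=cam(n); return np.array(c['origin']),Rm@np.array([(u-c['cx'])/f,(v-c['cy'])/f,1])
def atz(n,u,v,z):
    o,d=ray(n,u,v); return (o+d*(z-o[2])/d[2]).round(4)
def proj(n,p):
    c,Rm,f=cam(n); q=Rm.T@(np.array(p)-c['origin']); return np.array([c['cx']+f*q[0]/q[2],c['cy']+f*q[1]/q[2]]).round(1)
def tri(a,b):
    (o1,d1),(o2,d2)=ray('scene',*a),ray('top',*b)
    s=np.linalg.lstsq(np.c_[d1,-d2],o2-o1,rcond=None)[0]
    p,q=o1+s[0]*d1,o2+s[1]*d2; return ((p+q)/2).round(4),round(np.linalg.norm(p-q),4)
def crop(src,dst,x,y,w,h,k):
    im=cv2.imread(src)[y:y+h,x:x+w]; im=cv2.resize(im,None,fx=k,fy=k,interpolation=cv2.INTER_CUBIC)
    im=cv2.convertScaleAbs(im,alpha=1.4)
    for i in range(0,w,10): cv2.putText(im,str(x+i),(i*k,8),0,.3,(0,255,255),1); cv2.line(im,(i*k,10),(i*k,16),(0,255,255),1)
    for i in range(0,h,10): cv2.putText(im,str(y+i),(0,i*k+4),0,.3,(0,255,255),1); cv2.line(im,(20,i*k),(26,i*k),(0,255,255),1)
    cv2.imwrite(dst,im)
def tcp():
    s=state();q=s['tool_rot'];Rm=R.from_quat([q[1],q[2],q[3],q[0]]).as_matrix()
    return np.array(s['tool_pos']),Rm,s
E
python3 - <<'E'
from h import *
print(proj('top',[0,0,0]),proj('scene',[0,0,0]))
print(tcp()[1].round(3))
crop('pics/scene0.png','pics/c1.png',225,165,150,130,5)
crop('pics/top0.png','pics/c2.png',235,155,115,110,5)
crop('pics/scene0.png','pics/c3.png',375,130,70,65,8)
crop('pics/top0.png','pics/c4.png',130,215,60,50,10)
crop('pics/scene0.png','pics/c5.png',75,200,110,145,4)
crop('pics/top0.png','pics/c6.png',420,175,80,115,5)
E
```

```text
[294.9 464.7] [210.6  84.3]
[[ 0.319  0.948 -0.001]
 [ 0.948 -0.319 -0.002]
 [-0.002 -0.    -1.   ]]
```

View pics/c1.png

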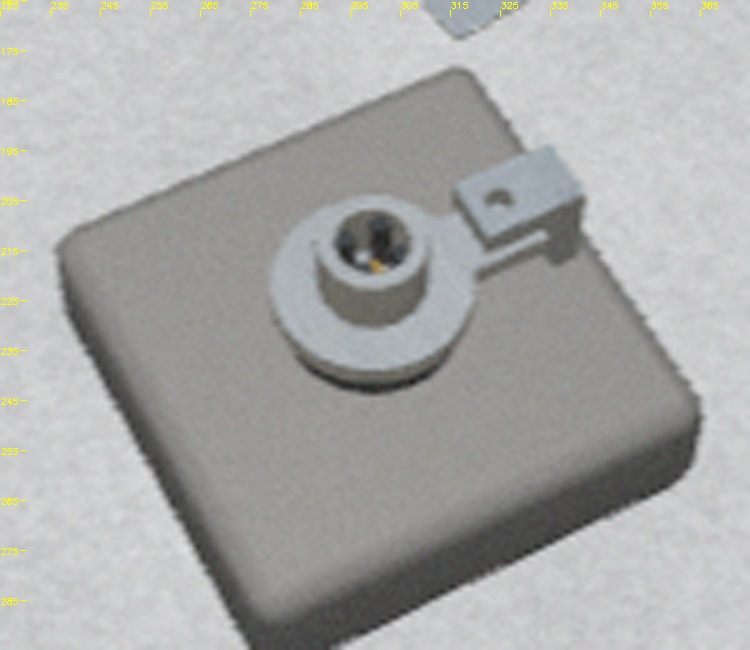

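View pics/c2.png

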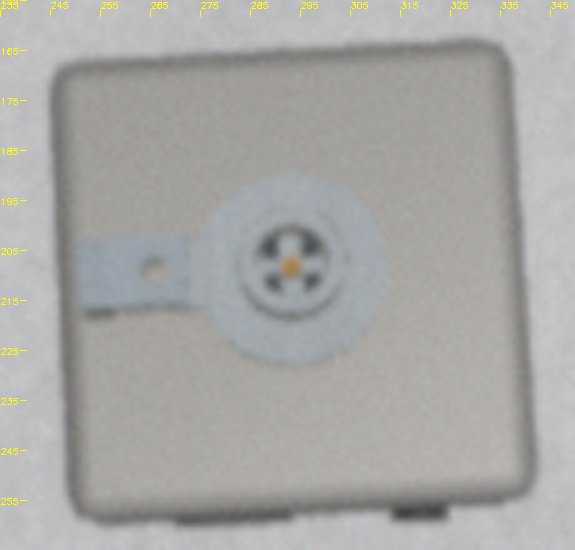

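View pics/c3.png

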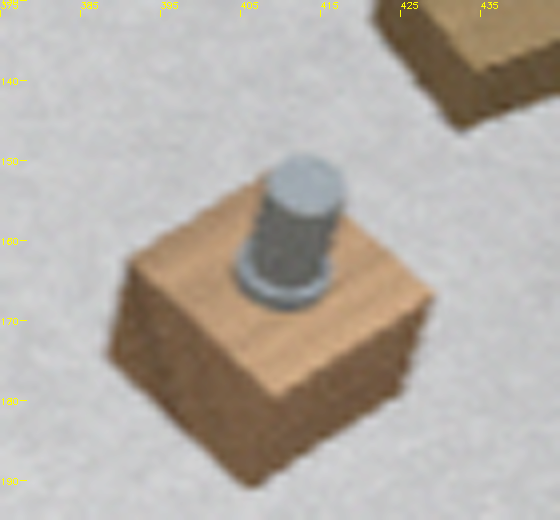

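View pics/c4.png

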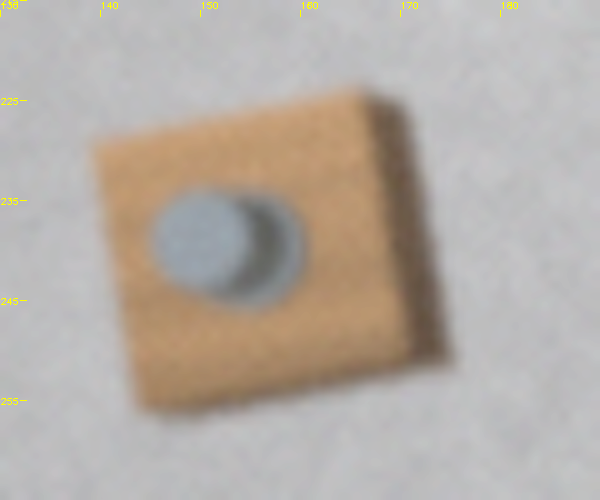

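View pics/c5.png

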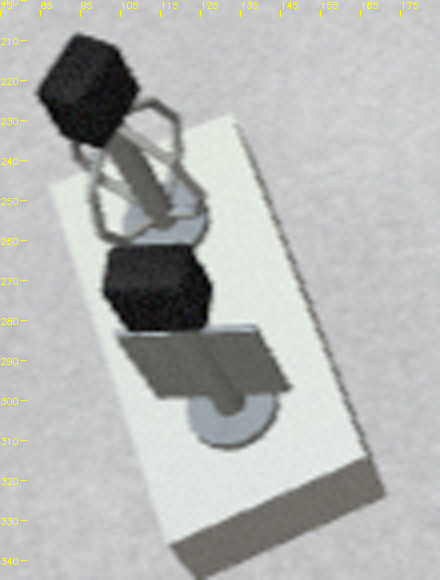

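View pics/c6.png

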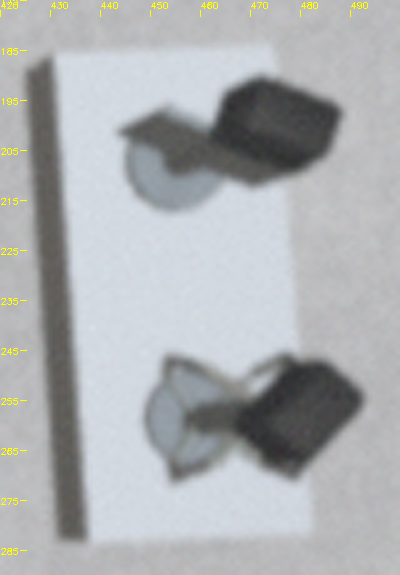

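Run:
```python
from h import *
o=lambda x,y,k,a,b:(x+(a+.5)/k-.5,y+(b+.5)/k-.5)
P={'pintop':(o(375,130,8,308,185),o(130,215,10,201,239),.085),
'flange':(o(375,130,8,285,265),o(130,215,10,254,247),.051),
'brhole':(o(225,165,5,498,198),o(235,155,5,154,269),.115),
'hub':(o(225,165,5,373,240),o(235,155,5,292,268),.125),
'wcollar':None}
for k,v in P.items():
  if v: print(k,tri(v[0],v[1]),atz('scene',*v[0],v[2]),atz('top',*v[1],v[2]))
# machine top corners-ish (edges rounded)
# rack top corners z=.05
for nm,a in {'scene':[o(75,200,4,50,188),o(75,200,4,233,115),o(75,200,4,367,455),o(75,200,4,170,545)],'top':[o(420,175,5,55,53),o(420,175,5,275,45),o(420,175,5,312,535),o(420,175,5,88,541)]}.items():
  for q in a: print(nm,atz(nm,*q,.05))
# pin_rest corners z=.045
for nm,a in {'scene':[o(375,130,8,130,262),o(375,130,8,277,395),o(375,130,8,433,294)],'top':[o(130,215,10,94,142),o(130,215,10,365,88),o(130,215,10,412,360),o(130,215,10,140,407)]}.items():
  for q in a: print(nm,atz(nm,*q,.045))
# plate corners (outer) z=.115
for nm,a in {'scene':[o(225,165,5,455,187),o(225,165,5,548,146),o(225,165,5,583,193),o(225,165,5,490,238)],'top':[o(235,155,5,80,238),o(235,155,5,187,237),o(235,155,5,190,305),o(235,155,5,82,308)]}.items():
  for q in a: print('plate',nm,atz(nm,*q,.115))
# wcollar top z=.058 outline
print('whisk collar',atz('top',*o(420,175,5,186,420),.058), 'paddle collar',atz('top',*o(420,175,5,172,167),.058))
# grip block top centre z=.05+.145
```

```text
pintop (array([0.4773, 0.3077, 0.0874]), np.float64(0.001)) [0.4759 0.3096 0.085 ] [0.4772 0.3079 0.085 ]
flange (array([0.478 , 0.3059, 0.0547]), np.float64(0.0026)) [0.476  0.3094 0.051 ] [0.4776 0.3057 0.051 ]
brhole (array([0.5383, 0.0647, 0.1189]), np.float64(0.0005)) [0.5359 0.0658 0.115 ] [0.5389 0.0651 0.115 ]
hub (array([0.539 , 0.0097, 0.1243]), np.float64(0.0018)) [0.5397 0.0103 0.125 ] [0.5386 0.0089 0.125 ]
scene [ 0.3938 -0.3921  0.05  ]
scene [ 0.3894 -0.2967  0.05  ]
scene [ 0.5974 -0.2865  0.05  ]
scene [ 0.6027 -0.3808  0.05  ]
top [ 0.6002 -0.2886  0.05  ]
top [ 0.6045 -0.3834  0.05  ]
top [ 0.3944 -0.3927  0.05  ]
top [ 0.3909 -0.2982  0.05  ]
scene [0.4536 0.2743 0.045 ]
scene [0.5104 0.2874 0.045 ]
scene [0.498  0.3447 0.045 ]
top [0.5005 0.343  0.045 ]
top [0.5128 0.2843 0.045 ]
top [0.4539 0.2721 0.045 ]
top [0.4431 0.3307 0.045 ]
plate scene [0.5243 0.0527 0.115 ]
plate scene [0.5216 0.0948 0.115 ]
plate scene [0.5475 0.0971 0.115 ]
plate scene [0.5515 0.0548 0.115 ]
plate top [0.5514 0.0955 0.115 ]
plate top [0.5522 0.0518 0.115 ]
plate top [0.5243 0.0502 0.115 ]
plate top [0.5227 0.0942 0.115 ]
whisk collar [ 0.4422 -0.3383  0.058 ] paddle collar [ 0.55   -0.3352  0.058 ]
```

```bash
python3 -m inch '0 0 0 0 0 0.124 0;0 0 0 0 0 0.124 0;0 0 0 0 0 0.124 0;0 0 0 0 0 0.124 0;0 0 0 0 0 0.124 0;0 0 0 0 0 0.124 0;0 0 0 0 0 0.124 0;0 0 0 0 0 0.124 0;0 0 0 0 0 0.124 0;0 0 0 0 0 0.124 0'
python3 -m inch '0.025 0.025 0 0 0 0 0;0.025 0.025 0 0 0 0 0;0.025 0.025 0 0 0 0 0;0.025 0.025 0 0 0 0 0;0.025 0.025 0 0 0 0 0;0.025 0.025 0 0 0 0 0;0.025 0.025 0 0 0 0 0;0.025 0.025 0 0 0 0 0;0.025 0.025 0 0 0 0 0;0.025 0.025 0 0 0 0 0'
python3 - <<'E'
from h import *
p,r,s=tcp();print(p.round(4),r.round(4),s['joint_pos'].round(2))
d=np.array([.4767,.3085,.15])-p;print(r.T@d)
E
```

```text
time: 0.93
tool_pos: [0.1993, 0.592, 0.2306]
tool_rot: [0.001, 1.0, -0.0, -0.0]
contact_force: [0.1, -0.2, -0.6]
gripper_width: 1.001
time: 1.77
tool_pos: [0.4516, 0.3422, 0.2308]
tool_rot: [0.0, 1.0, 0.003, -0.0]
contact_force: [1.2, 1.1, 0.1]
gripper_width: 1.0
[0.4516 0.3422 0.2308] [[ 1.e+00  6.e-03 -6.e-04]
 [ 6.e-03 -1.e+00 -3.e-04]
 [-6.e-04  3.e-04 -1.e+00]] [ 0.52 -0.09  1.75  0.    1.48  0.51]
[0.0249032  0.03387543 0.08080346]
```

```bash
python3 -m inch '0.0125 0.017 0.02 0 0 0 0;0.0125 0.017 0.02 0 0 0 0;0 0 0.02 0 0 0 0;0 0 0.02 0 0 0 0;0 0 0 0 0 0 0;0 0 0 0 0 0 0'
python3 - <<'E'
from h import *
p,r,s=tcp();print(p.round(4))
for n in("scene","top"):cv2.imwrite(f"pics/{n}1.png",grab_frame(n))
print(proj('top',p),proj('scene',p))
crop('pics/scene1.png','pics/d1.png',360,90,100,110,5)
crop('pics/top1.png','pics/d2.png',100,190,110,90,5)
E
```

```text
time: 2.27
tool_pos: [0.4751, 0.3093, 0.1497]
tool_rot: [0.001, 1.0, 0.003, -0.002]
contact_force: [0.1, 0.9, -0.0]
gripper_width: 1.0
[0.4751 0.3093 0.1497]
[139.9 237.5] [418.5 132.2]
```

View pics/d1.png

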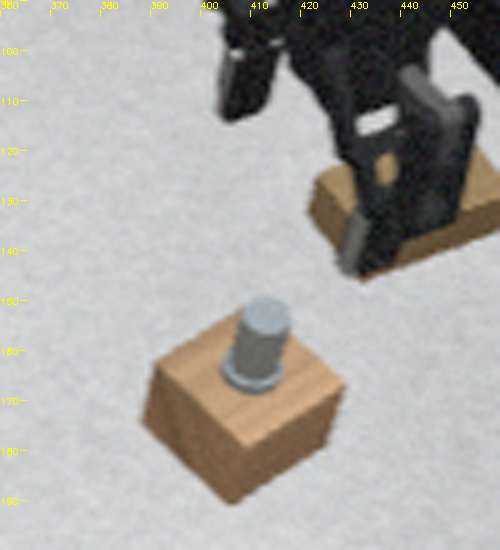

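View pics/d2.png

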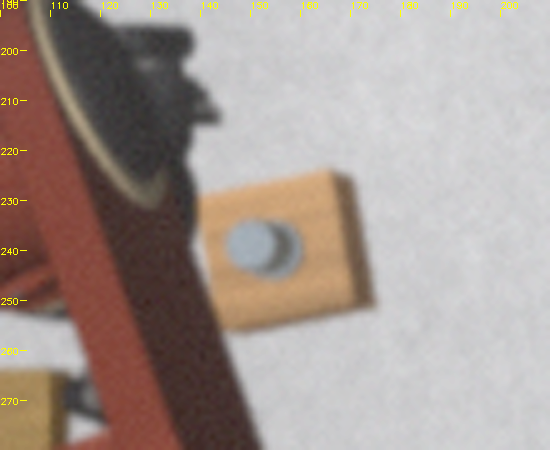

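```bash
python3 -m inch '0.0015 0.0005 0.015 0 0 0 0;0 0 0.02 0 0 0 0;0 0 0.02 0 0 0 0;0 0 0.02 0 0 0 0;0 0 0.018 0 0 0 0;0 0 0 0 0 0 0;0 0 0 0 0 0 0'
python3 - <<'E'
from h import *
p,r,s=tcp();print(p.round(4))
cv2.imwrite("pics/scene2.png",grab_frame("scene"))
crop('pics/scene2.png','pics/d3.png',360,90,100,110,5)
E
```

```text
time: 2.95
tool_pos: [0.4777, 0.3099, 0.059]
tool_rot: [-0.0, 1.0, 0.003, 0.0]
contact_force: [0.9, -0.3, 0.1]
gripper_width: 0.998
[0.4777 0.3099 0.059 ]
```

View pics/d3.png

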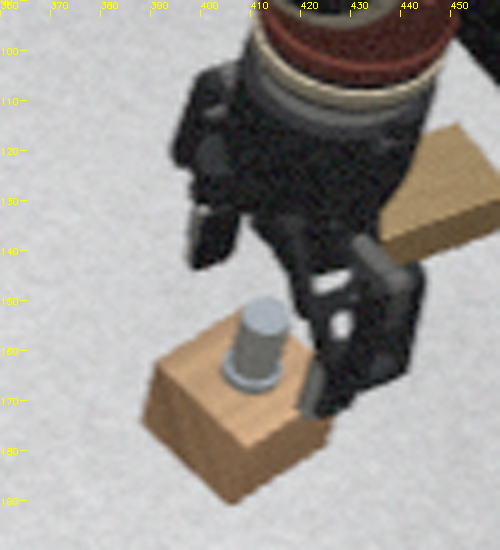

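```bash
python3 -m inch '0 0.001 0.002 0 0 0 0;0 0 0 0 0 0 1;0 0 0 0 0 0 1;0 0 0 0 0 0 1;0 0 0 0 0 0 1;0 0 0 0 0 0 1;0 0 0 0 0 0 1;0 0 0 0 0 0 1;0 0 0 0 0 0 1'
python3 - <<'E'
from h import *
p,r,s=tcp();print(p.round(4),s['gripper_width'])
cv2.imwrite("pics/scene3.png",grab_frame("scene"))
crop('pics/scene3.png','pics/d4.png',360,90,100,110,5)
E
```

```text
time: 3.75
tool_pos: [0.4779, 0.3086, 0.0567]
tool_rot: [-0.0, 1.0, 0.003, 0.0]
contact_force: [0.0, 0.2, 3.1]
gripper_width: 0.236
[0.4779 0.3086 0.0567] 0.23554277981170899
```

View pics/d4.png

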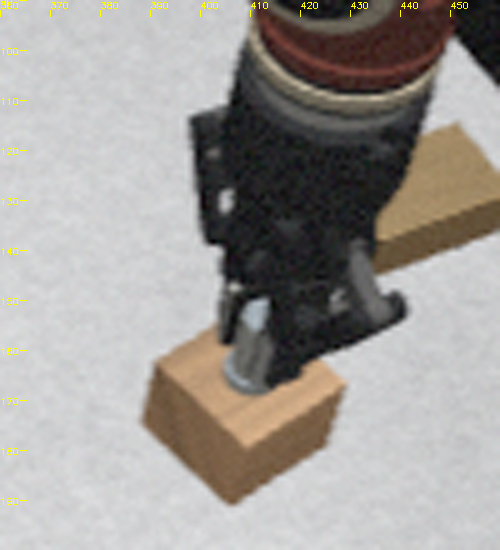

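```bash
python3 -m inch '0 0 -0.005 0 0 0 1;0 0 -0.01 0 0 0 1;0 0 -0.02 0 0 0 1;0 0 -0.025 0 0 0 1;0 0 -0.025 0 0 0 1;0 0 -0.025 0 0 0 1;0 0 -0.025 0 0 0 1;0 0 -0.015 0 0 0 1;0 0 0 0 0 0 1;0 0 0 0 0 0 1'
python3 -m inch '0.009 0.03 0 0 0 0 1;0.009 0.035 0 0 0 0 1;0.009 0.035 0 0 0 0 1;0.009 0.035 0 0 0 0 1;0.009 0.035 0 0 0 0 1;0.008 0.035 0 0 0 0 1;0.004 0.025 0 0 0 0 1;0.002 0.012 0 0 0 0 1;0 0 0 0 0 0 1;0 0 0 0 0 0 1'
python3 - <<'E'
from h import *
p,r,s=tcp();print(p.round(4),s['gripper_width'],r.round(4))
for n in("scene","top"):cv2.imwrite(f"pics/{n}4.png",grab_frame(n))
print(proj('scene',p))
crop('pics/scene4.png','pics/d5.png',250,120,140,115,5)
E
```

```text
time: 4.63
tool_pos: [0.478, 0.3087, 0.2075]
tool_rot: [-0.0, 1.0, 0.003, 0.001]
contact_force: [-0.5, 0.7, -0.7]
gripper_width: 0.239
time: 5.47
tool_pos: [0.5373, 0.067, 0.2048]
tool_rot: [-0.0, 1.0, 0.002, -0.001]
contact_force: [-0.5, 0.6, 0.2]
gripper_width: 0.239
[0.5373 0.067  0.2048] 0.2389919208295088 [[ 1.0e+00  5.0e-03 -2.7e-03]
 [ 5.0e-03 -1.0e+00  8.0e-04]
 [-2.7e-03 -8.0e-04 -1.0e+00]]
[327.3 176.6]
```

View pics/d5.png

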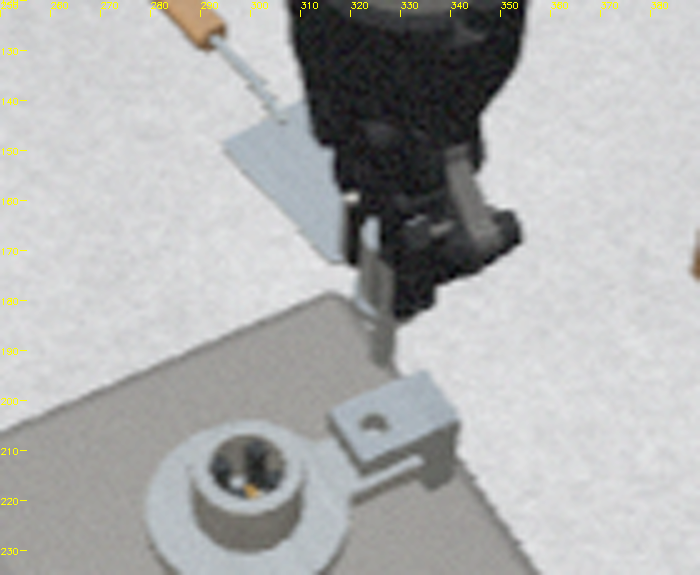

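View pics/top4.png

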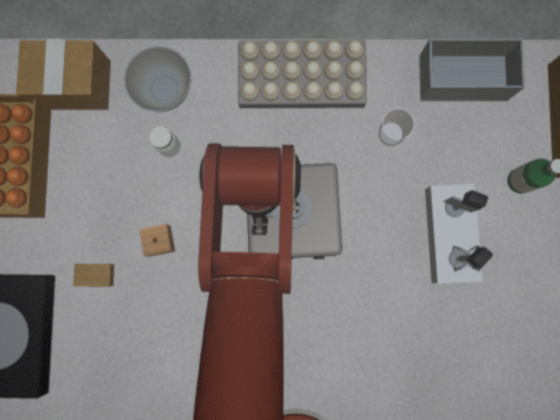

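```bash
python3 -m inch '0 0.0015 0.01 0 0 0 1;0 0 0.012 0 0 0 1;0 0 0.01 0 0 0 1;0 0 0 0 0 0 1;0 0 0 0 0 0 1'
python3 - <<'E'
from h import *
p,r,s=tcp();print(p.round(4),s['gripper_width'])
im=grab_frame("scene");cv2.imwrite("pics/scene5.png",im)
print('tip',proj('scene',p-[0,0,.0507]),'flange',proj('scene',p-[0,0,.0117]),'hole',proj('scene',[.5375,.0655,.115]))
crop('pics/scene5.png','pics/d6.png',295,165,60,55,12)
E
```

```text
time: 5.98
tool_pos: [0.537, 0.0657, 0.1724]
tool_rot: [-0.0, 1.0, 0.003, -0.002]
contact_force: [-0.5, -0.1, -0.8]
gripper_width: 0.24
[0.537  0.0657 0.1724] 0.23976282347002073
tip [324.6 202.7] flange [325.5 191. ] hole [324.4 204.9]
```

View pics/d6.png

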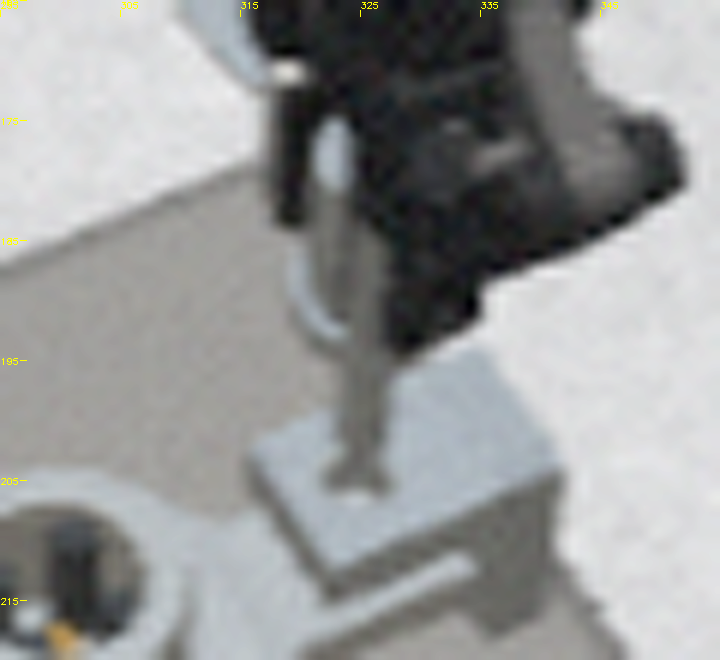

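```bash
python3 -m inch '0 0 0.005 0 0 0 1;0 0 0.005 0 0 0 1;0 0 0 0 0 0 1;0 0 0 0 0 0 1'
python3 - <<'E'
from h import *
p,r,s=tcp();print(p.round(4),s['contact_force'])
im=grab_frame("scene");cv2.imwrite("pics/scene6.png",im)
crop('pics/scene6.png','pics/d7.png',295,165,60,55,12)
E
```

```text
time: 6.37
tool_pos: [0.5379, 0.0653, 0.1639]
tool_rot: [-0.0, 1.0, 0.003, -0.0]
contact_force: [0.3, -0.5, -0.4]
gripper_width: 0.239
[0.5379 0.0653 0.1639] [ 0.28225605 -0.54425894 -0.4231922 ]
```

View pics/d7.png

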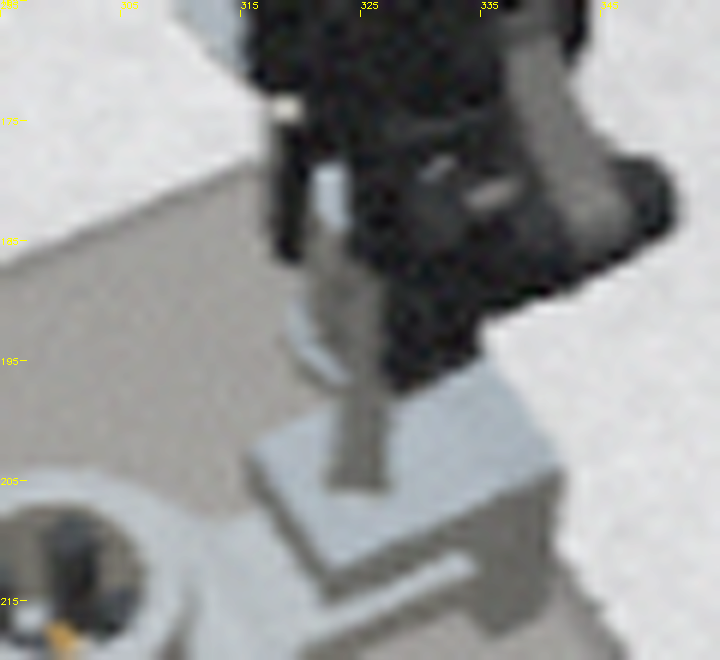

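```bash
python3 -m inch '0 0 0.003 0 0 0 1;0 0 0.003 0 0 0 1;0 0 0 0 0 0 1'; python3 -m inch '0 0 0.003 0 0 0 1;0 0 0.003 0 0 0 1;0 0 0.003 0 0 0 1;0 0 0 0 0 0 1'
```

```text
time: 6.67
tool_pos: [0.5377, 0.0653, 0.1576]
tool_rot: [-0.0, 1.0, 0.003, -0.001]
contact_force: [-0.4, -0.0, -0.6]
gripper_width: 0.236
time: 7.0
tool_pos: [0.5376, 0.0653, 0.1483]
tool_rot: [-0.0, 1.0, 0.003, -0.001]
contact_force: [0.3, 0.2, -1.2]
gripper_width: 0.236
```

```bash
python3 -m inch '0 0 0.003 0 0 0 1;0 0 0.003 0 0 0 1;0 0 0 0 0 0 1;0 0 0 0 0 0 1'; python3 -m inch '0 0 0.003 0 0 0 1;0 0 0.003 0 0 0 1;0 0 0 0 0 0 1'
```

```text
time: 7.33
tool_pos: [0.5379, 0.0653, 0.143]
tool_rot: [-0.0, 1.0, 0.003, -0.0]
contact_force: [-0.3, -0.4, -1.1]
gripper_width: 0.237
time: 7.58
tool_pos: [0.5376, 0.0654, 0.1365]
tool_rot: [-0.0, 1.0, 0.003, -0.001]
contact_force: [-0.1, 0.3, -1.0]
gripper_width: 0.238
```

```bash
python3 -m inch '0 0 0.003 0 0 0 1;0 0 0.003 0 0 0 1;0 0 0.002 0 0 0 1;0 0 0 0 0 0 1'; python3 -m inch '0 0 0.001 0 0 0 1;0 0 0.001 0 0 0 1;0 0 0 0 0 0 1'
```

```text
time: 7.92
tool_pos: [0.5377, 0.0653, 0.1285]
tool_rot: [-0.0, 1.0, 0.003, -0.001]
contact_force: [-1.2, 0.2, -1.0]
gripper_width: 0.24
time: 8.17
tool_pos: [0.5381, 0.0653, 0.1271]
tool_rot: [0.0, 1.0, 0.003, -0.0]
contact_force: [-0.5, 0.2, -1.1]
gripper_width: 0.239
```

```bash
python3 -m inch '0 0 0.001 0 0 0 1;0 0 0 0 0 0 1;0 0 0 0 0 0 1'; python3 -m inch '0 0 0.001 0 0 0 1;0 0 0 0 0 0 1'
```

```text
time: 8.42
tool_pos: [0.5383, 0.0653, 0.1267]
tool_rot: [0.0, 1.0, 0.003, 0.0]
contact_force: [-0.2, 0.1, 1.0]
gripper_width: 0.233
time: 8.58
tool_pos: [0.5384, 0.0653, 0.1267]
tool_rot: [0.0, 1.0, 0.003, 0.0]
contact_force: [-3.9, 0.3, 6.4]
gripper_width: 0.234
```

```bash
python3 -m inch '0 0 -0.001 0 0 0 0;0 0 0 0 0 0 0;0 0 0 0 0 0 0;0 0 0 0 0 0 0;0 0 0 0 0 0 0;0 0 -0.02 0 0 0 0;0 0 -0.03 0 0 0 0;0 0 -0.03 0 0 0 0;0 0 -0.03 0 0 0 0;0 0 -0.03 0 0 0 0'
python3 -m inch '0 0.03 -0.015 0 0 0 0;0 0.035 -0.015 0 0 0 0;0 0.035 0 0 0 0 0;0 0.035 0 0 0 0 0;0 0.035 0 0 0 0 0;0 0.035 0 0 0 0 0;0 0.02 0 0 0 0 0;0 0 0 0 0 0 0'
python3 - <<'E'
from h import *
p,r,s=tcp();print(p.round(4),s['joint_pos'])
for n in("scene","top"):cv2.imwrite(f"pics/{n}7.png",grab_frame(n))
crop('pics/scene7.png','pics/e1.png',250,160,110,90,7)
crop('pics/top7.png','pics/e2.png',235,155,115,110,5)
E
```

```text
time: 9.42
tool_pos: [0.5378, 0.0653, 0.2674]
tool_rot: [0.0, 1.0, 0.003, -0.0]
contact_force: [0.4, -0.6, 1.2]
gripper_width: 1.001
time: 10.08
tool_pos: [0.539, -0.1633, 0.2958]
tool_rot: [0.001, 1.0, 0.001, -0.0]
contact_force: [-0.3, -0.6, -0.2]
gripper_width: 1.004
[ 0.539  -0.1633  0.2958] [-4.25670989e-01 -1.24371910e-01  1.67900724e+00 -1.28801681e-03
  1.58729254e+00 -4.26907858e-01]
```

View pics/e1.png

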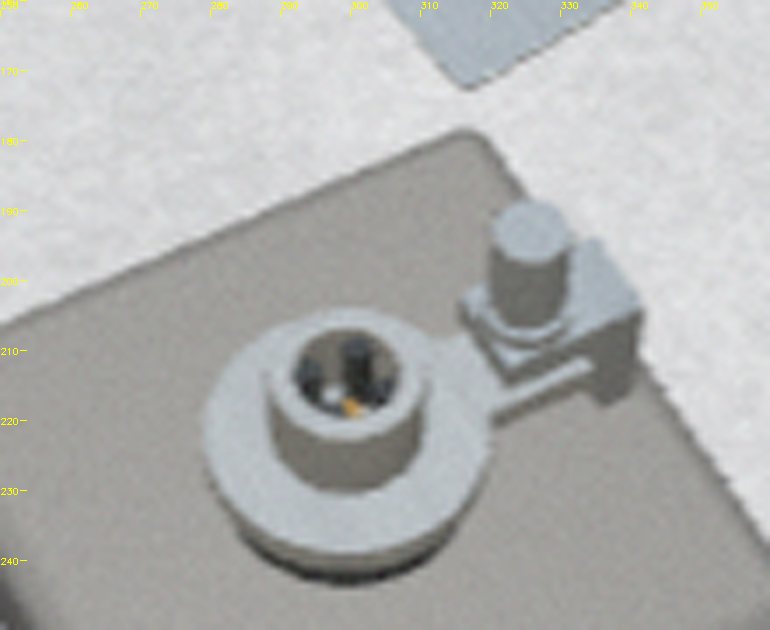

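View pics/e2.png

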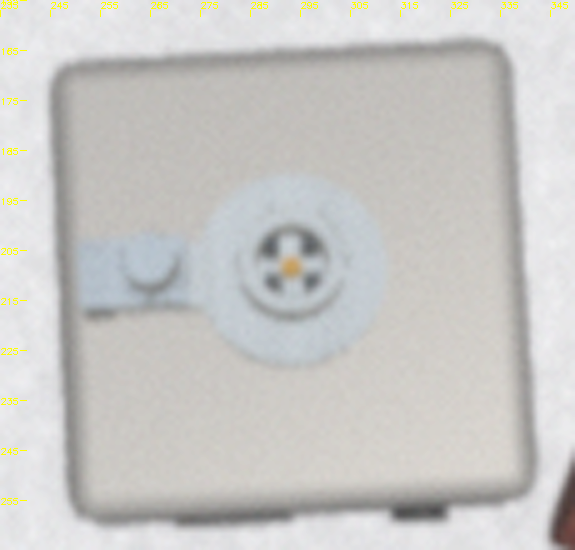

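Run:
```python
from h import *
o=lambda x,y,k,a,b:(x+(a+.5)/k-.5,y+(b+.5)/k-.5)
ang=lambda z,a,b:np.degrees(np.arctan2(*(atz('top',*o(*a),z)-atz('top',*o(*b),z))[[1,0]]))
M=(235,155,5)
for a,b in(((53,90),(73,500)),((75,65),(490,43)),((512,70),(534,480)),((90,519),(520,494)),((80,238),(187,237)),((82,308),(190,305))): print('mach',ang(.065,M+a,M+b))
W=(420,175,5)
for a,b in(((170,360),(297,470)),((175,478),(280,355))): print('whisk',ang(.105,W+a,W+b),atz('top',*o(*(W+a)),.105),atz('top',*o(*(W+b)),.105))
for n,x,y,w,h in(('scene',75,195,70,75),('top',440,235,60,50)):
    im=cv2.imread(f'pics/{n}0.png')[y:y+h,x:x+w]
    im=(255*(im/255.)**.45).astype('uint8')
    im=cv2.resize(im,None,fx=9,fy=9,interpolation=cv2.INTER_CUBIC)
    for i in range(0,w,10): cv2.putText(im,str(x+i),(i*9,10),0,.35,(0,0,255),1)
    for i in range(0,h,10): cv2.putText(im,str(y+i),(0,i*9+4),0,.35,(0,0,255),1)
    cv2.imwrite(f'pics/w{n}.png',im)
```

```text
mach 3.8032712405893196
mach 93.46048056511268
mach 2.963177818856531
mach 93.8769266953378
mach 91.00069787785873
mach 92.1119025938659
whisk 48.60298180225627 [ 0.4652 -0.3176  0.105 ] [ 0.4213 -0.3674  0.105 ]
whisk 138.96826990264645 [ 0.4176 -0.3184  0.105 ] [ 0.4677 -0.362   0.105 ]
```

View pics/wscene.png

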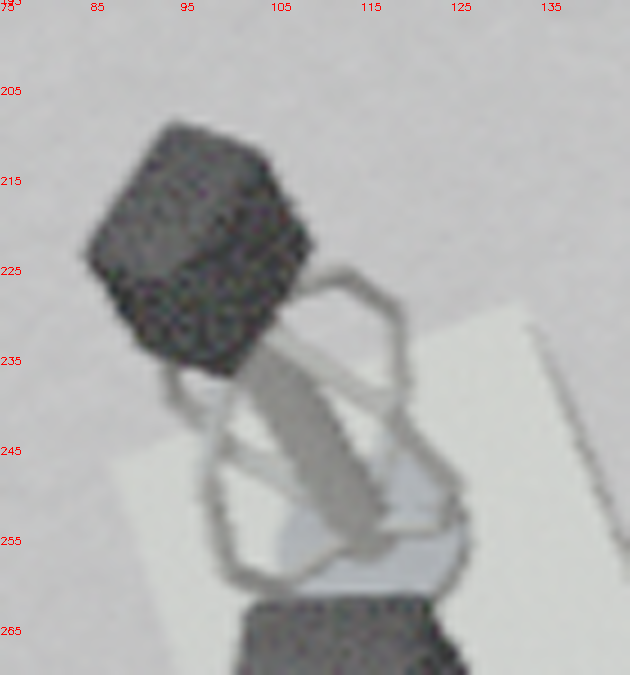

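View pics/wtop.png

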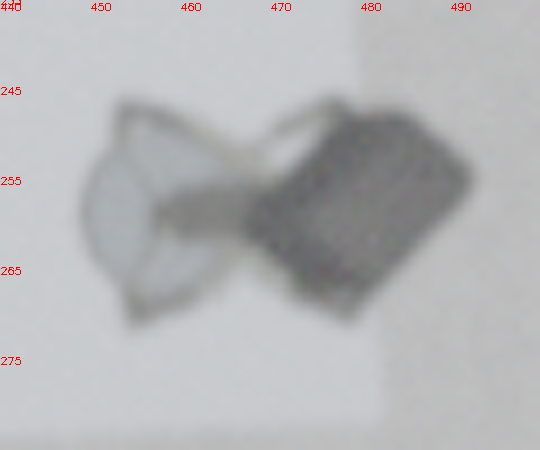

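Run:
```python
from h import *
print(atz('top',481.2,258.2,.195), atz('scene',75+175/9-.5,195+185/9-.5,.195))
for q in((405,108),(473,178),(345,318)): print(atz('top',440+q[0]/9-.45,235+q[1]/9-.45,.195))
p,r,s=tcp()
print(p,r.T@(np.array([.4425,-.341,.25])-p))
```

```text
[ 0.4398 -0.3397  0.195 ] [ 0.4375 -0.3408  0.195 ]
[ 0.4614 -0.3465  0.195 ]
[ 0.4472 -0.36    0.195 ]
[ 0.4183 -0.3329  0.195 ]
[ 0.53928632 -0.16009927  0.29593571] [-0.09756225  0.18050682  0.04584378]
```

```bash
python3 -m inch '-0.0122 0.0225 0 0 0 0 0;-0.0122 0.0225 0 0 0 0 0;-0.0122 0.0225 0 0 0 0 0;-0.0122 0.0225 0 0 0 0 0;-0.0122 0.0225 0 0 0 0 0;-0.0122 0.0225 0 0 0 0 0;-0.0122 0.0225 0 0 0 0 0;-0.0122 0.0225 0 0 0 0 0;0 0 0 0 0 0.11 0;0 0 0 0 0 0.11 0'
python3 -m inch '0 0 0 0 0 0.11 0;0 0 0 0 0 0.11 0;0 0 0 0 0 0.11 0;0 0 0 0 0 0.11 0;0 0 0 0 0 0.073 0;0 0 0.025 0 0 0 0;0 0 0.025 0 0 0 0;0 0 0 0 0 0 0;0 0 0 0 0 0 0'
python3 - <<'E'
from h import *
p,r,s=tcp();print(p.round(4),np.degrees(np.arctan2(r[1,0],r[0,0])),r.T@(np.array([.442,-.3405,.165])-p))
for n in("scene","top"):cv2.imwrite(f"pics/{n}8.png",grab_frame(n))
crop('pics/scene8.png','pics/f1.png',40,150,130,110,5)
E
```

```text
time: 11.02
tool_pos: [0.4429, -0.3401, 0.2962]
tool_rot: [-0.0, 0.994, -0.11, 0.0]
contact_force: [-0.2, 0.5, -0.4]
gripper_width: 1.002
time: 11.77
tool_pos: [0.4427, -0.3385, 0.2447]
tool_rot: [-0.001, 0.935, -0.355, -0.002]
contact_force: [0.9, 0.2, 0.6]
gripper_width: 1.003
[ 0.4427 -0.3385  0.2447] -41.5609028956162 [0.00109421 0.00206061 0.07972124]
```

View pics/f1.png

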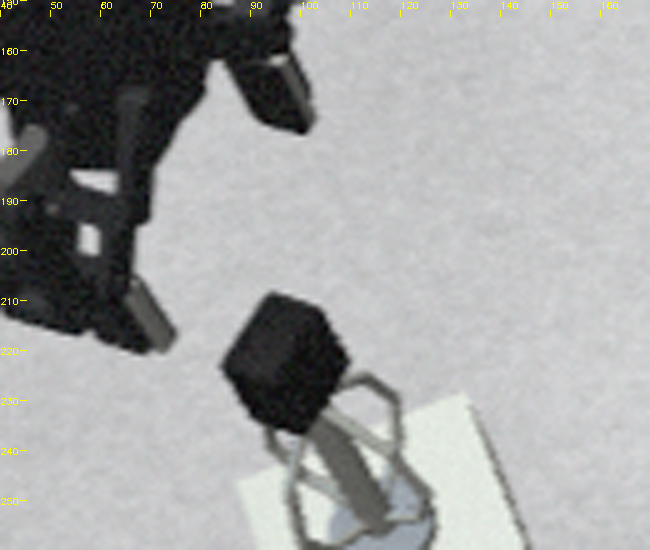

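View pics/top8.png

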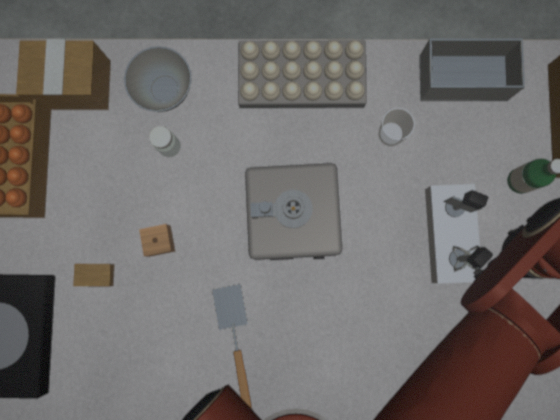

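```bash
python3 -m inch '0.001 0.002 0.02 0 0 0 0;0 0 0.02 0 0 0 0;0 0 0.02 0 0 0 0;0 0 0.017 0 0 0 0;0 0 0.01 0 0 0 0;0 0 0 0 0 0 0;0 0 0 0 0 0 0'
python3 - <<'E'
from h import *
p,r,s=tcp();print(p.round(4),np.degrees(np.arctan2(r[1,0],r[0,0])))
for n in("scene","top"):cv2.imwrite(f"pics/{n}9.png",grab_frame(n))
crop('pics/scene9.png','pics/f2.png',40,150,130,110,5)
E
```

```text
time: 12.45
tool_pos: [0.4429, -0.3427, 0.1605]
tool_rot: [0.0, 0.935, -0.355, 0.001]
contact_force: [0.3, 0.0, 1.1]
gripper_width: 0.999
[ 0.4429 -0.3427  0.1605] -41.64629399975443
```

View pics/f2.png

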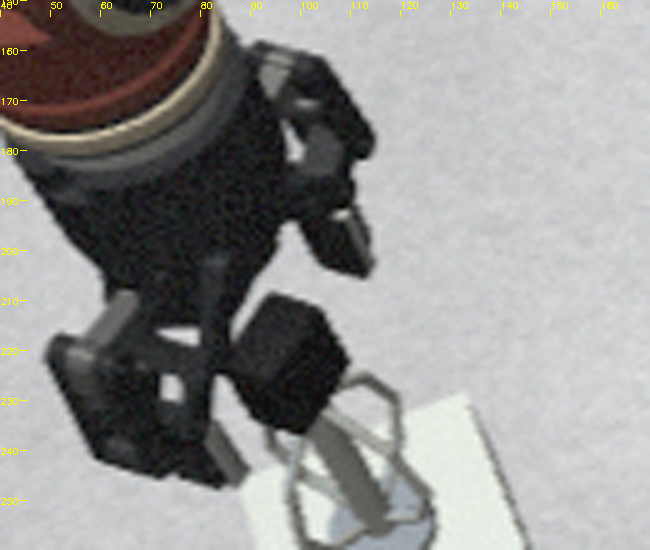

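```bash
python3 -m inch '-0.001 -0.001 0.004 0 0 0 0;0 0 0 0 0 0 1;0 0 0 0 0 0 1;0 0 0 0 0 0 1;0 0 0 0 0 0 1;0 0 0 0 0 0 1;0 0 0 0 0 0 1;0 0 0 0 0 0 1'
python3 - <<'E'
from h import *
p,r,s=tcp();print(p.round(4),np.degrees(np.arctan2(r[1,0],r[0,0])),s['ft_torque'])
E
python3 -m inch '0 0 -0.004 0 0 0 1;0 0 -0.008 0 0 0 1;0 0 -0.015 0 0 0 1;0 0 -0.015 0 0 0 1;0 0 0 0 0 0 1;0 0 0 0 0 0 1'
python3 - <<'E'
from h import *
p,r,s=tcp();print(p.round(4),np.degrees(np.arctan2(r[1,0],r[0,0])))
for n in("scene","top"):cv2.imwrite(f"pics/{n}10.png",grab_frame(n))
crop('pics/scene10.png','pics/f3.png',40,150,130,110,5)
E
```

```text
time: 13.22
tool_pos: [0.4425, -0.3412, 0.1557]
tool_rot: [0.0, 0.935, -0.356, 0.0]
contact_force: [0.6, -0.3, 1.1]
gripper_width: 0.417
[ 0.4425 -0.3412  0.1557] -41.655295831273044 [-0.03275597 -0.06462144  0.02034141]
time: 13.72
tool_pos: [0.4426, -0.3414, 0.1984]
tool_rot: [0.0, 0.935, -0.356, 0.001]
contact_force: [-0.3, -0.5, -1.7]
gripper_width: 0.412
[ 0.4426 -0.3414  0.1984] -41.652955901964
```

View pics/f3.png

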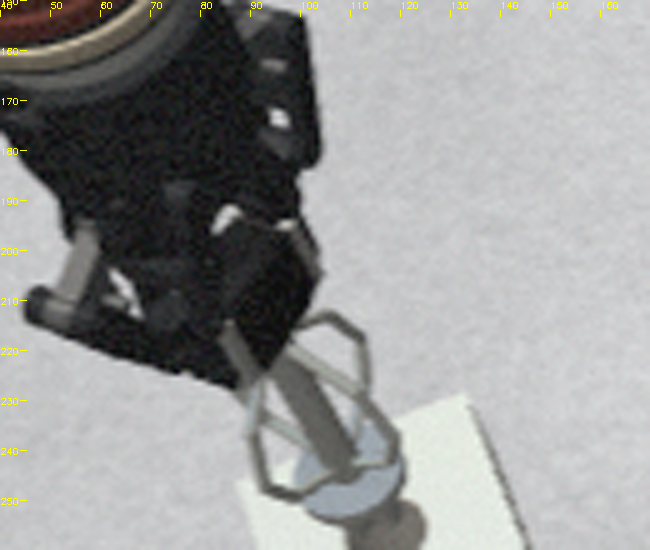

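```bash
python3 -m inch '0 0 -0.02 0 0 0 1;0 0 -0.03 0 0 0 1;0 0 -0.03 0 0 0 1;0 0 -0.03 0 0 0 1;0 0 -0.025 0 0 0 1;-0.006 -0.012 0 0 0 0 1;-0.0124 -0.0251 0 0 0 0 1;-0.0124 -0.0251 0 0 0 0 1;-0.0124 -0.0251 0 0 0 0 1;-0.0124 -0.0251 0 0 0 0 1'
python3 -m inch '-0.0124 -0.0251 0 0 0 0 1;-0.0124 -0.0251 0 0 0 0 1;-0.0124 -0.0251 0 0 0 0 1;-0.0124 -0.0251 0 0 0 0 1;-0.0124 -0.0251 0 0 0 0 1;-0.0124 -0.0251 0 0 0 0 1;-0.0124 -0.0251 0 0 0 0 1;-0.0124 -0.0251 0 0 0 0 1;-0.006 -0.012 0 0 0 0 1;0 0 0 0 0 0 1'
python3 -m inch '0 0 0 0 0 -0.06 1;0 0 0 0 0 -0.11 1;0 0 0 0 0 -0.11 1;0 0 0 0 0 -0.11 1;0 0 0 0 0 -0.11 1;0 0 0 0 0 -0.11 1;0 0 0 0 0 -0.11 1;0 0 0 0 0 -0.05 1;0 0 0 0 0 0 1'
python3 - <<'E'
from h import *
p,r,s=tcp();print(p.round(4),np.degrees(np.arctan2(r[1,0],r[0,0])),r.T@(np.array([.5395,.0095,.275])-p))
for n in("scene","top"):cv2.imwrite(f"pics/{n}11.png",grab_frame(n))
E
```

```text
time: 14.65
tool_pos: [0.475, -0.2181, 0.3296]
tool_rot: [-0.001, 0.935, -0.356, -0.002]
contact_force: [1.0, 0.6, -1.8]
gripper_width: 0.409
time: 15.48
tool_pos: [0.5377, 0.012, 0.3295]
tool_rot: [-0.0, 0.935, -0.354, -0.002]
contact_force: [-0.5, -0.7, -1.3]
gripper_width: 0.418
time: 16.23
tool_pos: [0.5375, 0.0084, 0.3304]
tool_rot: [-0.0, 1.0, 0.021, -0.001]
contact_force: [-0.6, 0.2, -1.9]
gripper_width: 0.413
[0.5375 0.0084 0.3304] 2.463710044983087 [ 0.00221831 -0.00100044  0.05536193]
```

View pics/scene11.png

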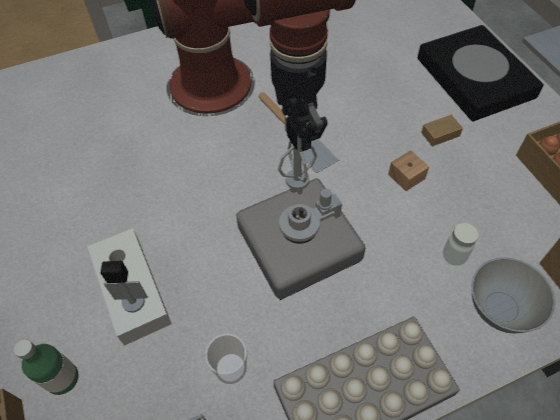

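View pics/top11.png

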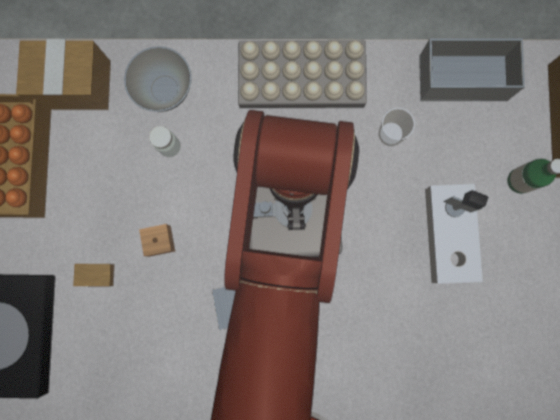

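```bash
python3 -m inch '0.002 -0.001 0.02 0 0 0 1;0 0 0.02 0 0 0 1;0 0 0.015 0 0 0 1;0 0 0.01 0 0 0 1;0 0 0 0 0 0 1;0 0 0 0 0 0 1'
python3 - <<'E'
from h import *
p,r,s=tcp();print(p.round(4),np.degrees(np.arctan2(r[1,0],r[0,0])))
cv2.imwrite(f"pics/scene12.png",grab_frame('scene'))
print('tip',proj('scene',p-[0,0,.1337]),'collar bottom',proj('scene',p-[0,0,.1057]),'collar top',proj('scene',p-[0,0,.0977]),'hub',proj('scene',[.5395,.0095,.125]))
crop('pics/scene12.png','pics/g1.png',260,140,90,90,7)
E
```

```text
time: 16.83
tool_pos: [0.5399, 0.0099, 0.2668]
tool_rot: [-0.0, 1.0, 0.021, -0.001]
contact_force: [0.7, -0.2, -1.4]
gripper_width: 0.414
[0.5399 0.0099 0.2668] 2.4287864145016536
tip [299.  210.4] collar bottom [299.1 202.1] collar top [299.1 199.6] hub [298.8 212.7]
```

View pics/g1.png

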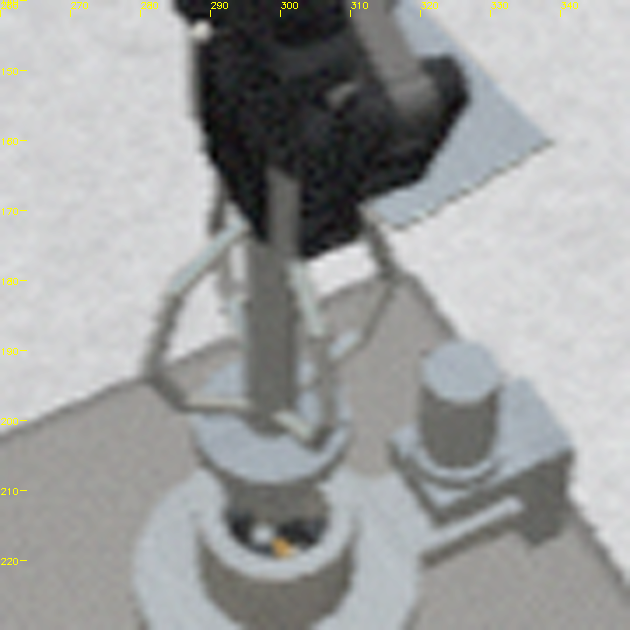

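```bash
python3 -m inch '0 -0.0005 0.004 0 0 0 1;0 0 0.004 0 0 0 1;0 0 0.002 0 0 0 1;0 0 0 0 0 0 1;0 0 0 0 0 0 1'; python3 -m inch '0 0 0.002 0 0 0 1;0 0 0 0 0 0 1;0 0 0 0 0 0 1'
```

```text
time: 17.3
tool_pos: [0.5402, 0.0105, 0.2573]
tool_rot: [0.0, 1.0, 0.022, -0.0]
contact_force: [-0.3, -0.0, -1.1]
gripper_width: 0.421
time: 17.55
tool_pos: [0.5402, 0.0105, 0.2552]
tool_rot: [-0.0, 1.0, 0.021, -0.0]
contact_force: [0.8, 0.3, -1.7]
gripper_width: 0.416
```

```bash
python3 -m inch '0 0 0.002 0 0 0 1;0 0 0 0 0 0 1;0 0 0 0 0 0 1'; python3 -m inch '0 0 0.002 0 0 0 1;0 0 0 0 0 0 1;0 0 0 0 0 0 1'
```

```text
time: 17.8
tool_pos: [0.5401, 0.0105, 0.2531]
tool_rot: [-0.0, 1.0, 0.022, -0.0]
contact_force: [0.3, 0.6, -0.8]
gripper_width: 0.417
time: 18.05
tool_pos: [0.5401, 0.0104, 0.2511]
tool_rot: [-0.0, 1.0, 0.021, -0.0]
contact_force: [-0.6, 0.5, -2.2]
gripper_width: 0.417
```

```bash
python3 -m inch '0 0 0.001 0 0 0 1;0 0 0 0 0 0 1;0 0 0 0 0 0 1'; python3 -m inch '0 0 0.001 0 0 0 1;0 0 0 0 0 0 1;0 0 0 0 0 0 1'; python3 -m inch '0 0 0.002 0 0 0 1;0 0 0 0 0 0 1;0 0 0 0 0 0 1'
python3 - <<'E'
from h import *
print(state()['contact_force'],state()['ft_torque'])
E
```

```text
time: 18.3
tool_pos: [0.5403, 0.0104, 0.2503]
tool_rot: [0.0, 1.0, 0.021, 0.0]
contact_force: [0.1, 0.6, -1.1]
gripper_width: 0.415
time: 18.55
tool_pos: [0.5404, 0.0105, 0.2494]
tool_rot: [-0.0, 1.0, 0.022, 0.0]
contact_force: [1.1, 0.3, -0.7]
gripper_width: 0.416
time: 18.8
tool_pos: [0.5403, 0.0105, 0.2472]
tool_rot: [-0.0, 1.0, 0.022, 0.0]
contact_force: [0.7, -0.3, -2.0]
gripper_width: 0.418
[ 0.73889494 -0.33196233 -2.02886637] [ 0.08032853 -0.43450229 -0.00582058]
```

```bash
python3 -m inch '0 0 0.002 0 0 0 1;0 0 0.002 0 0 0 1;0 0 0.002 0 0 0 1;0 0 0 0 0 0 1;0 0 0 0 0 0 1'; python3 -m inch '0 0 0.002 0 0 0 1;0 0 0.002 0 0 0 1;0 0 0 0 0 0 1;0 0 0 0 0 0 1'; python3 -m inch '0 0 0.002 0 0 0 1;0 0 0.002 0 0 0 1;0 0 0 0 0 0 1;0 0 0 0 0 0 1'
```

```text
time: 19.22
tool_pos: [0.5403, 0.0105, 0.2409]
tool_rot: [-0.0, 1.0, 0.022, 0.0]
contact_force: [1.7, 0.5, -2.6]
gripper_width: 0.417
time: 19.55
tool_pos: [0.5404, 0.0104, 0.2379]
tool_rot: [0.0, 1.0, 0.022, 0.0]
contact_force: [1.0, -0.7, 1.9]
gripper_width: 0.412
time: 19.88
tool_pos: [0.5405, 0.0104, 0.2341]
tool_rot: [0.0, 1.0, 0.022, 0.001]
contact_force: [0.6, 0.9, 5.0]
gripper_width: 0.414
```

```bash
python3 -m inch '0 0 0.002 0 0 0 1;0 0 0.0015 0 0 0 1;0 0 0 0 0 0 1;0 0 0 0 0 0 1'; python3 -m inch '0 0 0.0015 0 0 0 1;0 0 0 0 0 0 1;0 0 0 0 0 0 1'
```

```text
time: 20.22
tool_pos: [0.5406, 0.0104, 0.2311]
tool_rot: [0.0, 1.0, 0.022, 0.001]
contact_force: [-0.3, -0.3, 6.6]
gripper_width: 0.418
time: 20.47
tool_pos: [0.5407, 0.0103, 0.2307]
tool_rot: [0.0, 1.0, 0.022, 0.001]
contact_force: [-2.0, -0.2, 10.9]
gripper_width: 0.413
```

```bash
python3 -m inch '0 0 0.001 0 0 0 1;0 0 0.001 0 0 0 1;0 0 0 0 0 0 1;0 0 0 0 0 0 1'
python3 -m inch '0 0 0.001 0 0 0 1;0 0 0 0 0 0 1;0 0 0 0 0 0 1'
python3 - <<'E'
from h import *
p,r,s=tcp();print(p.round(4),np.degrees(np.arctan2(r[1,0],r[0,0])),s['contact_force'])
for n in("scene","top"):cv2.imwrite(f"pics/{n}13.png",grab_frame(n))
crop('pics/scene13.png','pics/g2.png',260,150,90,90,7)
E
```

```text
time: 20.8
tool_pos: [0.5408, 0.0102, 0.2306]
tool_rot: [0.0, 1.0, 0.022, 0.001]
contact_force: [-5.0, 1.0, 17.1]
gripper_width: 0.417
time: 21.05
tool_pos: [0.5409, 0.0102, 0.2306]
tool_rot: [0.001, 1.0, 0.022, 0.001]
contact_force: [-6.2, 0.7, 20.1]
gripper_width: 0.414
[0.5409 0.0102 0.2306] 2.4640123485726537 [-6.16802935  0.68810649 20.12274166]
```

View pics/g2.png

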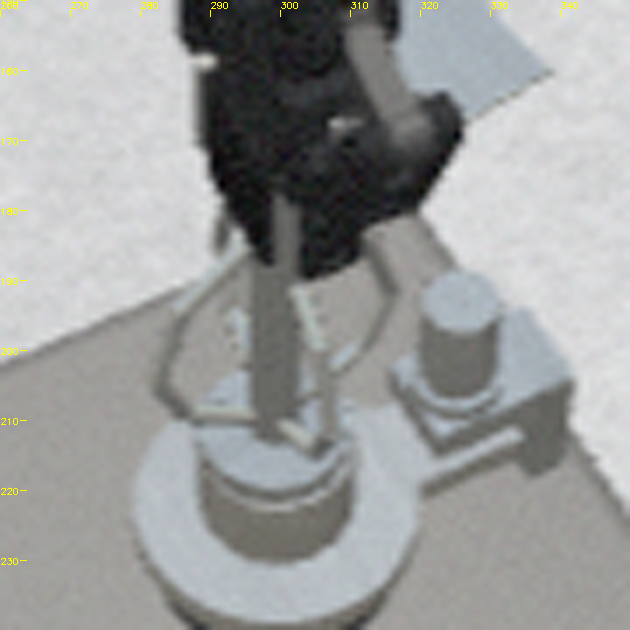

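View pics/top13.png

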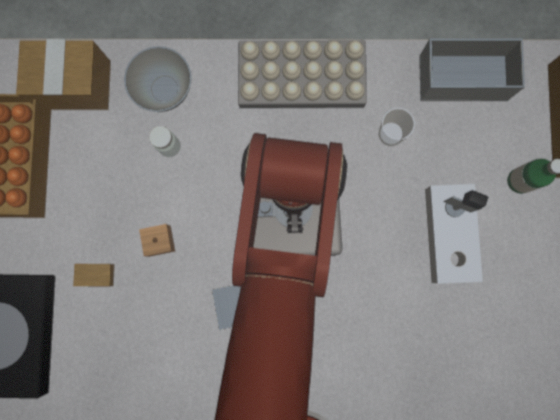

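```bash
python3 -m inch '0 0 0 0 0 0 1;0 0 0 0 0 0 1;0 0 0 0 0 0 1;0 0 0 0 0 0 1;0 0 0 0 0 0 1;0 0 0 0 0 0 1'
python3 -c "
from plant import *
print(job_done())"
```

```text
time: 21.65
tool_pos: [0.5409, 0.0102, 0.2306]
tool_rot: [0.001, 1.0, 0.022, 0.001]
contact_force: [-4.5, 0.7, 20.9]
gripper_width: 0.419
the job is handed in; nothing more can be done
None
```

The job is handed in at 21.7 s: the lock pin is home and the whisk is held pressed down on the hub. No verdict was reported.

- **Pin:** I dropped it through the bracket and the ear. It stopped on contact at the height I had calculated for home, and the scene and top pictures afterwards show its head lying on the plate.
- **Whisk:** I took it from the rack by its grip block, turned it about 44° to line up with the slots, and it went into the socket with no noticeable resistance. The ejector spring then pushed back as described. The tool stopped at z = 0.2306 m, against a calculated home of 0.2307 m. It stayed there while the force rose from 11 to about 20 N, so the collar is hard on the rim.
- **Last checks:** The pictures show the collar on the hub, the pin still in and the paddle standing in its place. Half a second before handing in, force and position were steady at about 20 N down, with about 5 N sideways. None of the checks failed. The two cameras disagreed by 1–3 mm on positions, which was small enough for both fits to work.

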